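# Ready to weigh out hardener

### The job

Get ready to weigh out hardener: first lift the steel dosing cup up off the rail and stand it upright in the middle of the scale's pan without dropping it, and let go of it. Then unscrew the black captive cap of the leaning hardener tin all the way to its stop. Leave the scraper on the rail and everything else on the bench where it is, and finish with your hands off everything.

Things in the scene. Friction and masses are not known exactly. Their poses are not given: they have to be found in the camera images.
- cup_mid (a point): Centre (half-way up, on the axis) of the loose dosing cup: straight round steel cup, 56 mm in diameter, 80 mm tall, wall 3 mm, 90 to 180 g; z points up out of the mouth. A 16 mm wide steel hook on its own +x side hangs it on the rail. Lift it straight up by 30 mm or more and it is free. Grip it across its own y, from above, by the upper half of the wall.
- cup_base (a point): Centre of the underside of the same dosing cup, 40 mm below its centre; same axes. The hook leaves the wall just below the rim (nothing rises above the rim), passes over the bar to 47 mm from the cup's axis and turns down, ending 30 mm below the rim, 24 mm below the top of the bar. The cup hangs upright.
- rail_mid (a point): Middle of the upper bar of the fixed utensil rail: bar 12 mm thick, 300 mm long along its own y, axis 168 mm above the bench; a second bar 48 mm below it; a 12 mm post at each end. The cup hangs on the bars' -x side, its axis 34.5 mm in front of them and 65 mm to one side of the middle.
- scraper: Flat steel scraper with a black grip, blade 60 mm wide, 130 mm long, that hangs by the same kind of hook on the same rail, 130 mm from the cup. To be left hanging. Origin 50 mm above its lower edge.
- pan (a point): Centre of the top of the scale's square steel pan (125 x 125 mm, 34 mm above the bench). The scale is fixed, grey, 150 x 140 mm.
- cap_mid (a point): Centre (half-way up, on the axis) of the black ribbed round screw cap, 57 mm in diameter, 40 mm tall. z is the screw axis, out of the cap's top; the fixed tin (100 mm in diameter, 128 mm tall) leans 0.38 rad, roughly towards the robot, in a green stand: grip along this leaning axis. The tin's shoulder lies 26 mm and more below this point. The frame turns and rises with the cap.
- tin_cap (a joint): Turn of that cap in rad: 0 screwed tight, grows as it is unscrewed (counter-clockwise seen from its top), 3.6 at the hard stop, where it is held captive. It turns against about 0.25 N m of friction, stays where it is left, and rises 1.2 mm per rad along its axis. It needs several grasps.
- spare_cup: Clear plastic cup, 72 mm in diameter, 90 mm tall, loose, standing on the bench. To be left alone. Origin at the centre of its underside.
- tape: Roll of tape lying flat, 100 mm in diameter, 25 mm tall, loose. To be left alone. Origin at the centre of its underside.
- timer: White timer, 70 x 65 x 22 mm, loose, on the bench. To be left alone. Origin at the centre of its underside.
Mind the look-alikes: they are no part of the job. What is shaped like the part that bears cup_mid but orange or purple is not meant.

How it is judged:
By the outcome, as a careful person would: the job done as asked, in the order asked, and still so for the second after the job is handed in, with the robot touching nothing.
It also fails if it takes over 58 s, if anything falls off the work surface, if the arm or the gripper's body presses on something with over 40 N, if the wrist force passes 120 N, or if a joint passes its speed limit or range.

### The arm

A 7-joint arm with a two-finger parallel gripper is mounted at the origin on the work surface. World frame = base frame: x ahead of the robot, y to its left, z up, the work surface at z = 0. Lengths are in m, angles in rad, forces in N, time in s.
With the tool pointing down it reaches from about 0.4 to 0.85 m from the base axis. Payload 6.9 kg.
Tool frame: the origin (TCP) lies midway between the tips of the shut fingers; the grasp point (between the pads) lies behind it (ctrl.pinch_z is the z of the grasp point in the tool frame, in m); z points along the fingers, y is the line along which they close (so a half turn about z gives the same grasp; the last joint's range is limited). The gripper opens to 85 mm and grips with 20 to 120 N. Pads are 22 mm wide; open, the fingers measure 114 mm over their backs; the gripper's body (76 mm by 85 mm) begins 54 mm behind the grasp point. The pads swing forward as they close: fully open they stand 13 mm farther back than shut.
Start: joints at [1.292, 0.507, -0.238, 1.5, 0.126, 1.149, -0.155], TCP at [0.235, -0.579, 0.208] pointing down, gripper open.
Joint ranges: [-3.08, 3.08], [-0.24, 2.05], [-1.43, 1.35], [0, 2.5], [-1.52, 4.66], [0.17, 1.96], [-2.89, 2.89]. Speed limits (rad/s): [2.39, 2.39, 3.14, 3.14, 3.14, 3.14, 3.14].

### API

Orientations are given as a unit quaternion [w, x, y, z].
In Python, from station import ctrl, get_state, vision, ticket, models gives the robot as it stands. Calls block until the motion is done:
- ctrl.movep(position, orientation): joint-space move of the TCP to a pose.
- ctrl.movel(position, frame=None, max_speed=0.15): straight line of the TCP; frame=None keeps the orientation; max_speed is the mean speed in m/s.
- ctrl.set_joints(angles): joint-space move.
- ctrl.ungrasp() and ctrl.close_gripper(force=None): open the fingers fully, or close them until they stop; force is the grip in N (None keeps the last).
- ctrl.pause(seconds).
- ctrl.ik(position, orientation): joint angles nearest the present ones, or None.
- get_state(): the state.
- vision.grab_frame(name): name is "side" or "top"; returns (picture, depth): 400x640x3 uint8, blue, green, red; 400x640 float32, m along the optical axis (not along the pixel's ray), 0 where there is no reading.
- vision.camera_info(name): a dict with "mtx" (3x3 intrinsics, pixels), "dist_coeffs" ([k1, k2, p1, p2, k3] as OpenCV has them; the pictures are not rectified), "R" (3x3) and "t" (3): a world point X has camera coordinates R X + t. Camera axes: x right, y down, z forward; pixel columns grow to the right and rows downward; lengths in m; the calibration is good to about 2 mm. A picture is of the moment at which its call begins. camera_info takes no time and is no camera call.
A pose or a line that the arm cannot do raises ctrl.Unreachable and nothing moves.
- ticket.close_job(): hands the job in; it is judged then, once.
Trained networks look in the newest picture that a camera, given by its name, has taken for a name from the list of things; names that differ only in an ending like _2 or _b are one class to them, and where a whole thing is asked for, a point or a joint stands for the part that bears it (a point fixed in the world has none). Each returns a list of dicts, best first, with "p" (0 to 1); they miss things now and then, are a little off and sometimes report something else, mostly with a low value. They report only what shows in the picture. A call takes as long as a camera call. They do not tell look-alikes from the thing itself.
- models.recognise(camera, target): "point" ([column, row] in pixels, amid what is visible of it).
- models.masks_of(camera, target): "mask" (400x640 bool, what is visible of it) and "point" ([column, row] in pixels, amid what is visible of it).
The state is a dict: "time": time; "qpos": joint angles; "qd": joint speeds; "tau": joint torques, N m; "tcp_pos": TCP position; "eef_rot": TCP orientation; "contact_force": force on the tool from outside, world axes, zero at the start; "wrist_torque": the same for the moment, N m; "width": finger opening in m; "gripper_force": force on a finger pad.
Only numpy, scipy, OpenCV 4.12 (cv2) and the standard library are available. Lean on these libraries where they do the work, as an engineer would, in place of code of your own. Each camera call takes 0.05 s, during which the arm holds its last target. There are 200 camera calls.

## Working session

There is one attempt and no reset: what is moved stays moved. The work goes in short steps, each a Python script; the robot and the scene stay as the last script left them, time stands still between calls to the robot, and variables do not carry over. Pictures are saved under pics/ and viewed, at most 10 in all, crops included, and the job is handed in when it is done.

```bash
mkdir -p pics; ls; python3 - <<'E'
from station import ctrl,get_state,vision,ticket,models
import cv2,numpy as np
for n in("side","top"):
    p,d=vision.grab_frame(n); cv2.imwrite(f"pics/{n}0.png",p); np.save(f"{n}_d.npy",d)
    c=vision.camera_info(n); print(n,c["mtx"],c["dist_coeffs"],c["R"],c["t"],-np.array(c["R"]).T@c["t"])
    for t in("cup_mid","scraper","tin_cap","spare_cup","tape","timer"):
        print(t,[(np.round(r["point"]),round(r["p"],2)) for r in models.recognise(n,t)])
print(get_state(),ctrl.pinch_z)
E
```

```text
pics
side [[443.76137686   0.         323.00956338]
 [  0.         443.76137686 208.84714811]
 [  0.           0.           1.        ]] [0.0431039 0.        0.        0.        0.       ] [[-0.91130907 -0.41126943 -0.01931924]
 [-0.25061005  0.59131938 -0.76650897]
 [ 0.32666554 -0.69368498 -0.64194297]] [0.53372477 0.25592841 1.01824538] [0.21790077 0.77451078 0.86013803]
cup_mid [(array([404., 158.]), 0.91), (array([366., 136.]), 0.89), (array([300., 164.]), 0.56), (array([368., 256.]), 0.27)]
scraper [(array([338., 166.]), 0.69), (array([324., 166.]), 0.56)]
tin_cap [(array([262., 288.]), 0.87)]
spare_cup [(array([273., 220.]), 0.81)]
tape [(array([335., 338.]), 0.7)]
timer [(array([412., 200.]), 0.77)]
top [[440.37949483   0.         317.04137339]
 [  0.         440.37949483 193.05360726]
 [  0.           0.           1.        ]] [-0.10768027  0.          0.          0.          0.        ] [[ 0.00986434 -0.99983105  0.01550992]
 [-0.99567449 -0.011254   -0.09222611]
 [ 0.09238508 -0.01453308 -0.99561729]] [-0.04310942  0.6250579   1.48343454] [ 0.48573223 -0.01450886  1.535248
[... 307 characters left out ...]
': array([ 1.2914978 ,  0.50745821, -0.23760117,  1.50022525,  0.12569425,
        1.14890867, -0.15479431]), 'qd': array([-0.00057022,  0.00075548, -0.00055667,  0.00030058, -0.00019514,
        0.00200602, -0.00079123]), 'tau': array([ 1.15367871e-03, -6.20170999e+01, -2.18355730e+00, -2.49918419e+01,
        1.39274061e-02,  2.24601958e-03,  3.06578656e-07]), 'tcp_pos': array([ 0.23457572, -0.57927985,  0.20759225]), 'eef_rot': array([-1.15287644e-05,  9.81549863e-01,  1.91206344e-01,  1.39745520e-06]), 'contact_force': array([ 0.40478052, -1.04380931, -0.21295616]), 'wrist_torque': array([-0.05075318, -0.02297994, -0.06928633]), 'gripper_force': 0.0, 'width': 0.08538148703820635} -0.0187
```

View pics/side0.png

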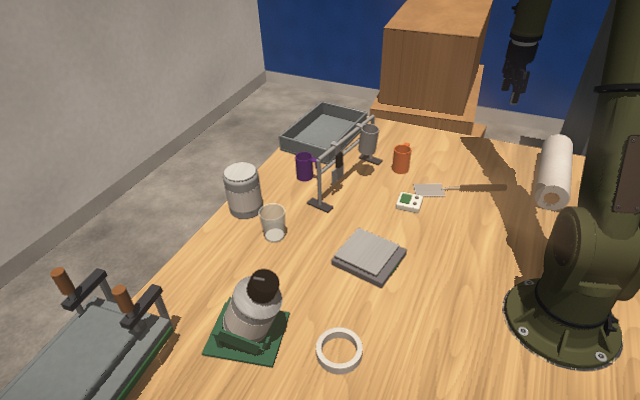

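View pics/top0.png

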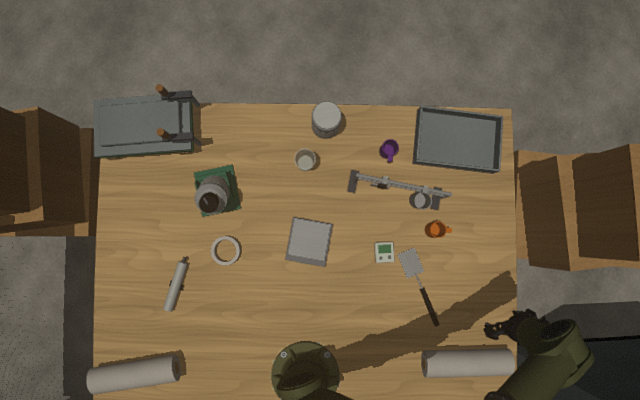

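```bash
cat > h.py <<'E'
from station import ctrl,get_state,vision,ticket,models
import cv2,numpy as np
from scipy.optimize import least_squares
from scipy.spatial.transform import Rotation as Rn
def cloud(n,d,mask):
    c=vision.camera_info(n); v,u=np.nonzero(mask&(d>0)); z=d[v,u]
    uv=cv2.undistortPoints(np.c_[u,v].astype(float)[:,None],np.array(c["mtx"]),np.array(c["dist_coeffs"]))[:,0]
    return (np.c_[uv*z[:,None],z]-np.array(c["t"]))@np.array(c["R"])
def proj(n,X):
    c=vision.camera_info(n)
    return cv2.projectPoints(np.atleast_2d(X).astype(float),cv2.Rodrigues(np.array(c["R"]))[0],np.array(c["t"]),np.array(c["mtx"]),np.array(c["dist_coeffs"]))[0][:,0]
def tri(a,b):
    A=[];bb=[]
    for n,px in(("side",a),("top",b)):
        c=vision.camera_info(n);R=np.array(c["R"]);t=np.array(c["t"])
        x,y=cv2.undistortPoints(np.array([[px]],float),np.array(c["mtx"]),np.array(c["dist_coeffs"]))[0,0]
        A+=[R[0]-x*R[2],R[1]-y*R[2]];bb+=[x*t[2]-t[0],y*t[2]-t[1]]
    s=np.linalg.lstsq(np.array(A),np.array(bb),rcond=None); return s[0],s[1]
def near(n,t,px):
    r=models.masks_of(n,t); r=[m for m in r if np.hypot(*(np.array(m["point"])-px))<22]
    return r[0]["mask"] if r else None
E
python3 - <<'E'
from h import *
P={};D={}
for n in("side","top"): P[n],D[n]=vision.grab_frame(n)
np.savez("f0.npz",**{f"{a}{n}":X[n] for a,X in(("p",P),("d",D)) for n in X})
def show(lbl,c): print(lbl,len(c),np.round(np.percentile(c,[2,50,98],axis=0),4).tolist())
for lbl,t,px in(("cup","cup_mid",{"side":(368,138),"top":(421,200)}),("cap","tin_cap",{"side":(263,285),"top":(208,201)})):
    for n in px:
        m=near(n,t,px[n])
        if m is None: print(lbl,n,"none"); continue
        np.save(f"{lbl}_{n}.npy",m); show(lbl+n,cloud(n,D[n],m)); ys,xs=np.nonzero(m);print(xs.min(),xs.max(),ys.min(),ys.max())
# table, pan
for n in D:
    c=cloud(n,D[n],np.ones((400,640),bool))
    q=c[(abs(c[:,0]-.42)<.14)&(abs(c[:,1]-0)<.14)&(c[:,2]>.026)&(c[:,2]<.045)]
    r=cv2.minAreaRect(q[:,:2].astype(np.float32)); show("pan"+n,q); print(r)
    q=c[(c[:,0]>.4)&(c[:,0]<.75)&(c[:,1]>-.5)&(c[:,1]<-.05)&(c[:,2]>.158)&(c[:,2]<.185)]; show("rail"+n,q); np.save(f"rail_{n}.npy",q)
    q=c[(abs(c[:,0]-.3)<.05)&(abs(c[:,1]-.05)<.2)&(abs(c[:,2])<.02)]; print("table",np.median(q[:,2]))
vis=np.hstack([cv2.resize(P["side"][100:220,280:430],None,fx=2.6,fy=2.6,interpolation=2),cv2.resize(P["top"][140:260,350:500],None,fx=2.6,fy=2.6,interpolation=2)])
cv2.imwrite("pics/z1.png",vis)
E
```

```text
cupside 553 [[0.5657, -0.5659, 0.0042], [0.592, -0.3496, 0.1527], [0.6308, -0.338, 0.1801]]
357 379 123 154
cuptop 348 [[0.5707, -0.3916, 0.0924], [0.5997, -0.3726, 0.1313], [0.6346, -0.3379, 0.1796]]
409 431 186 208
capside 854 [[0.5471, 0.2761, 0.1639], [0.5709, 0.312, 0.1934], [0.5978, 0.3309, 0.2063]]
247 278 268 302
captop 318 [[0.5514, 0.2741, 0.1673], [0.5784, 0.2983, 0.1948], [0.6068, 0.3262, 0.208]]
199 218 193 212
panside 1765 [[0.3973, -0.0733, 0.0267], [0.4618, -0.0061, 0.0359], [0.5274, 0.0538, 0.0392]]
((0.45652130246162415, -0.007467247545719147), (0.13498860597610474, 0.14442172646522522), 80.59759521484375)
railside 561 [[0.5658, -0.4482, 0.1592], [0.6253, -0.3422, 0.1736], [0.6685, -0.161, 0.1806]]
table 0.0011447490142993185
pantop 1348 [[0.4042, -0.0747, 0.027], [0.4675, -0.0109, 0.0337], [0.5289, 0.0512, 0.0414]]
((0.45898640155792236, -0.010107733309268951), (0.13610072433948517, 0.14371711015701294), 80.37449645996094)
railtop 500 [[0.5721, -0.4508, 0.1625], [0.6374, -0.3366, 0.1732], [0.6704, -0.1655, 0.1804]]
table -5.175454396838484e-06
```

View pics/z1.png

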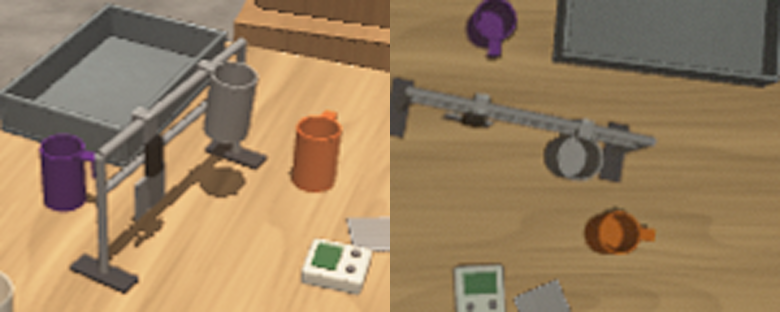

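The crop shows the steel cup hanging on the rail's right end (side 368,138; top 421,200), its hook over the bar, with purple and orange look-alikes standing on the bench. Next I fit geometry.

```bash
cat > fit.py <<'E'
from h import *
f=np.load("f0.npz")
def rob(fun,x0): return least_squares(fun,x0,loss="soft_l1",f_scale=.002)
# rail bar: cylinder r=6mm axis
for n in("side","top"):
    c=np.load(f"rail_{n}.npy")
    cc=cloud(n,f["d"+n],np.load(f"cup_{n}.npy"))
    for ran in range(3):
        pass
    c=c[(c[:,1]>-.335)|(c[:,1]<-.415)]; c=c[c[:,2]<.178]
    def g(x): # x at y=-.3, slope, z
        s=np.hypot(1,x[1]); dx=(c[:,0]-x[0]-x[1]*(c[:,1]+.3))/s
        return np.hypot(dx,c[:,2]-x[2])-.006
    r=rob(g,[.64,.1,.165]); print("rail",n,r.x,"yaw",-np.arctan(r.x[1]),np.median(abs(r.fun)),"yrange",c[:,1].min(),c[:,1].max())
    # cup: outer wall points
    q=cc[(cc[:,2]>.08)&(cc[:,2]<.185)&(cc[:,0]<.615)&(cc[:,1]>-.42)]
    def g2(x): # nearest of outer/inner wall
        rr=np.hypot(q[:,0]-x[0],q[:,1]-x[1]); return np.minimum(abs(rr-.028),abs(rr-.025))
    r=rob(g2,[.6,-.373]); print("cup",n,r.x,np.median(r.fun),"rimz",np.percentile(q[:,2],[90,95,98]),len(q))
    d=cloud(n,f["d"+n],np.ones((400,640),bool))
    q=d[(abs(d[:,0]-.46)<.09)&(abs(d[:,1]+.01)<.09)&(d[:,2]>.0315)&(d[:,2]<.042)]
    for _ in range(2):
        r=cv2.minAreaRect(q[:,:2].astype(np.float32))
    print("pan",n,r,np.median(q[:,2]))
def capres(x,c):
    a=np.array([np.sin(.38)*np.cos(x[3]),np.sin(.38)*np.sin(x[3]),np.cos(.38)]); p=c-x[:3]
    h=p@a; rr=np.linalg.norm(p-np.outer(h,a),axis=1)
    dr=rr-.0285; dh=abs(h)-.02
    return np.where((dr>0)&(dh>0),np.hypot(dr,dh),np.maximum(dr,dh))
C={n:cloud(n,f["d"+n],cv2.erode(np.load(f"cap_{n}.npy").astype(np.uint8),np.ones((3,3)))>0) for n in("side","top")}
for k,c in list(C.items())+[("both",np.vstack(list(C.values())))]:
    r=rob(lambda x:capres(x,c),[.58,.3,.18,np.pi]); print("cap",k,r.x,np.median(abs(r.fun)),len(c))
E
python3 fit.py
```

```text
rail side [0.6424237  0.19304379 0.16999096] yaw -0.1906980328391936 0.0011363592606421944 yrange -0.45788588894486076 -0.15407638019983622
cup side [ 0.59276241 -0.36658323] 0.0009832428873122762 rimz [0.17529327 0.17727174 0.1790344 ] 494
pan side ((0.4647183120250702, -0.012160688638687134), (0.12833556532859802, 0.12610796093940735), 80.22059631347656) 0.036002820523814406
rail top [0.64345129 0.19209288 0.16869513] yaw -0.18978112918066328 0.001332913516088391 yrange -0.45886917277662 -0.1592805520232461
cup top [ 0.595188   -0.36215882] 0.001314727135106072 rimz [0.1737129  0.1766302  0.17835833] 268
pan top ((0.467688649892807, -0.011693514883518219), (0.12527509033679962, 0.12178973108530045), 80.33657836914062) 0.034805900541192335
cap side [0.57778514 0.30181585 0.17838803 3.30926893] 0.0008405882520633734 725
cap top [0.57809037 0.30191315 0.17731652 3.38585116] 0.0014100464572754951 242
cap both [0.577826   0.30187732 0.17813386 3.33002489] 0.0009424409647348295 967
```

```bash
cat >> h.py <<'E'
def quat(z,y):  # tool z and closing line y -> [w,x,y,z]
    z=z/np.linalg.norm(z); y=y-z*(y@z); y/=np.linalg.norm(y)
    q=Rn.from_matrix(np.c_[np.cross(y,z),y,z]).as_quat(); return q[[3,0,1,2]]
YAW=-.19; CUP=np.array([.5948,-.3645]); PAN=np.array([.466,-.012])
YC=np.array([-np.sin(YAW),np.cos(YAW),0]); DN=np.array([0,0,-1.])
def st(l):
    s=get_state(); print(l,"t",round(s["time"],2),"tcp",np.round(s["tcp_pos"],4),"F",np.round(s["contact_force"],1),"M",np.round(s["wrist_torque"],2),"w",round(s["width"],4),"gf",round(s["gripper_force"],1),"j7",round(s["qpos"][6],2)); return s
E
python3 - <<'E'
from h import *
for s in(1,-1):
    q=quat(DN,s*YC); print(s,q,[None if j is None else np.round(j,2).tolist() for j in(ctrl.ik(p,q) for p in([*CUP,.28],[*CUP,.138],[*PAN,.2],[*PAN,.075]))])
a=np.array([np.sin(.38)*np.cos(3.33),np.sin(.38)*np.sin(3.33),np.cos(.38)]); c=np.array([.5778,.3019,.1781])
for k in np.arange(0,np.pi*2,.4):
    y=Rn.from_rotvec(a*k).apply([0,1,0]); q=quat(-a,y)
    print(round(k,1),[None if j is None else np.round(j,2).tolist() for j in(ctrl.ik(c+a*h,q) for h in(-.013,.08))])
E
```

```text
1 [0.         0.09485717 0.99549089 0.        ] [[0.93, 0.7, -0.91, 1.14, 0.53, 1.53, 1.51], [0.95, 0.79, -0.87, 1.38, 0.61, 1.25, 1.42], [0.73, 0.41, -1.08, 1.91, 0.42, 1.07, 0.87], [0.58, 0.56, -0.91, 2.08, 0.63, 0.8, 0.67]]
-1 [ 0.          0.99549089 -0.09485717  0.        ] [[0.59, 0.59, -0.15, 1.15, 0.08, 1.41, -1.31], [0.58, 0.67, -0.12, 1.38, 0.09, 1.1, -1.32], [0.38, 0.29, -0.53, 1.91, 0.18, 0.98, -2.0], [0.2, 0.44, -0.31, 2.08, 0.22, 0.65, -2.03]]
0.0 [[-0.19, 0.46, -0.61, 1.87, 0.75, 0.67, 0.33], [0.18, 0.49, -1.22, 1.81, 0.87, 1.02, 0.22]]
0.4 [[0.13, 0.67, -1.23, 1.86, 1.12, 1.01, 0.43], [0.18, 0.49, -1.22, 1.81, 0.87, 1.02, 0.62]]
0.8 [[0.13, 0.67, -1.23, 1.86, 1.12, 1.01, 0.83], [0.18, 0.49, -1.22, 1.81, 0.87, 1.02, 1.02]]
1.2 [[0.13, 0.67, -1.23, 1.86, 1.12, 1.01, 1.23], [0.18, 0.49, -1.22, 1.81, 0.87, 1.02, 1.42]]
1.6 [[0.13, 0.67, -1.23, 1.86, 1.12, 1.01, 1.63], [0.18, 0.49, -1.22, 1.81, 0.87, 1.02, 1.82]]
2.0 [[0.13, 0.67, -1.23, 1.86, 1.12, 1.01, 2.03], [0.18, 0.49, -1.22, 1.81, 0.87, 1.02, 2.22]]
2.4 [[-1.1, 0.52, 0.75, 1.88, -0.48, 0.54, -2.41], [-1.17, 0.35, 0.
[... 202 characters left out ...]
0.67, 0.87, -2.69]]
3.6 [[-0.21, 0.46, -0.57, 1.87, 0.73, 0.66, -2.33], [-0.07, 0.35, -0.78, 1.81, 0.62, 0.84, -2.24]]
4.0 [[-0.2, 0.46, -0.59, 1.87, 0.74, 0.67, -1.94], [0.09, 0.42, -1.05, 1.81, 0.76, 0.93, -1.97]]
4.4 [[-0.04, 0.52, -0.85, 1.87, 0.91, 0.78, -1.69], [0.09, 0.42, -1.04, 1.81, 0.76, 0.93, -1.57]]
4.8 [[0.0, 0.55, -0.93, 1.86, 0.95, 0.82, -1.32], [0.13, 0.45, -1.13, 1.81, 0.81, 0.97, -1.22]]
5.2 [[0.13, 0.67, -1.23, 1.86, 1.12, 1.01, -1.06], [0.14, 0.45, -1.15, 1.81, 0.82, 0.98, -0.83]]
5.6 [[0.13, 0.67, -1.23, 1.86, 1.12, 1.01, -0.66], [0.18, 0.49, -1.22, 1.81, 0.87, 1.02, -0.47]]
6.0 [[0.13, 0.67, -1.23, 1.86, 1.12, 1.01, -0.26], [0.18, 0.49, -1.22, 1.81, 0.87, 1.02, -0.07]]
```

```bash
python3 - <<'E'
from h import *
q=quat(DN,-YC)
ctrl.movep([*CUP,.28],q); ctrl.movel([*CUP,.215],q); st("above")
p,d=vision.grab_frame("side"); p2,d2=vision.grab_frame("top")
z=np.hstack([cv2.resize(p[70:190,300:450],None,fx=2.6,fy=2.6),cv2.resize(p2[140:260,350:500],None,fx=2.6,fy=2.6)]); cv2.imwrite("pics/z2.png",z)
E
```

```text
above t 3.15 tcp [ 0.5947 -0.3654  0.2157] F [-0.6 -0.2  0.8] M [-0.05  0.01 -0.04] w 0.0853 gf 0.0 j7 -1.32
```

View pics/z2.png

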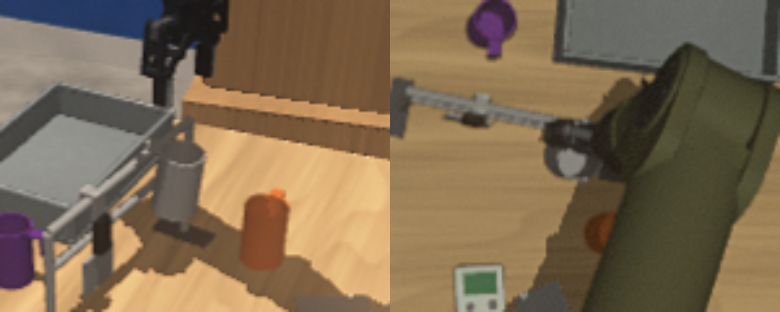

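The gripper is above the cup, with a finger on each side of it (side crop 180,150), so I descend.

```bash
python3 - <<'E'
from h import *
q=quat(DN,-YC)
ctrl.movel([*CUP,.138],q,max_speed=.1); s=st("down")
if np.linalg.norm(s["contact_force"])<8:
    ctrl.close_gripper(50); s=st("closed")
    if .05<s["width"]<.06:
        ctrl.movel([*CUP,.200],max_speed=.1); st("lift")
        p,d=vision.grab_frame("side"); p2,d2=vision.grab_frame("top")
        z=np.hstack([cv2.resize(p[60:180,300:450],None,fx=2.6,fy=2.6),cv2.resize(p2[140:260,350:500],None,fx=2.6,fy=2.6)]); cv2.imwrite("pics/z3.png",z)
E
```

```text
down t 4.17 tcp [ 0.5953 -0.3647  0.1388] F [-0.8  0.4  1.1] M [ 0.    0.04 -0.01] w 0.0858 gf 0.0 j7 -1.33
closed t 4.58 tcp [ 0.5951 -0.3646  0.1393] F [-1.1  0.8  6.2] M [0.22 0.39 0.02] w 0.0544 gf 51.6 j7 -1.33
lift t 5.34 tcp [ 0.5964 -0.3628  0.1946] F [ 14.1  -3.2 -29.4] M [-0.73 -2.92 -0.03] w 0.0382 gf 63.6 j7 -1.32
```

View pics/z3.png

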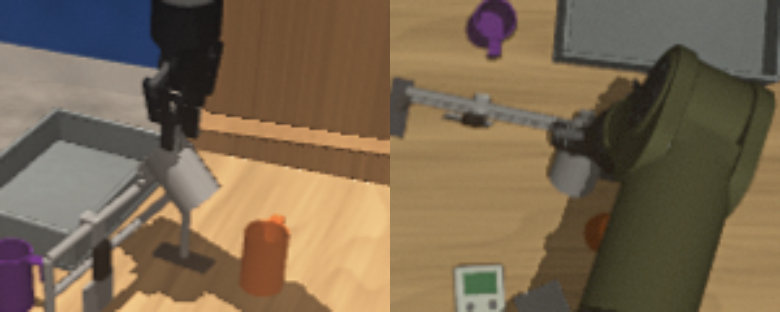

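The cup has tilted, mouth toward the rail, and the hook is still caught (29 N downward). Before mending this I measure its pose.

```bash
python3 - <<'E'
from h import *
s=st("now")
D={};P={}
for n in("side","top"): P[n],D[n]=vision.grab_frame(n)
px={"side":(371,128),"top":(421,206)}
C=[]
for n in D:
    r=models.masks_of(n,"cup_mid"); print(n,[(np.round(m["point"]),round(m["p"],2),m["mask"].sum()) for m in r])
    m=[m for m in r if np.hypot(*(np.array(m["point"])-px[n]))<18]
    if m:
        c=cloud(n,D[n],cv2.erode(m[0]["mask"].astype(np.uint8),np.ones((3,3)))>0); c=c[(c[:,2]>.07)&(c[:,2]<.2)&(c[:,0]<.64)&(np.hypot(c[:,0]-.59,c[:,1]+.37)<.09)]; C.append(c); print(n,len(c),np.round(np.percentile(c,[2,50,98],axis=0),3).tolist())
c=np.vstack(C)
def g(x):
    a=np.array([x[3],x[4],1]);a/=np.linalg.norm(a);p=c-x[:3];h=p@a;rr=np.linalg.norm(p-np.outer(h,a),axis=1)
    return np.maximum(rr-.028,abs(h)-.04)
r=least_squares(g,[.59,-.37,.15,.3,0],loss="soft_l1",f_scale=.002); print(r.x,np.median(abs(r.fun)))
a=np.array([r.x[3],r.x[4],1]);a/=np.linalg.norm(a);print("axis",a,"base",r.x[:3]-.04*a,"rim",r.x[:3]+.04*a)
cv2.imwrite("pics/z4.png",cv2.resize(P["side"][85:160,320:420],None,fx=6,fy=6,interpolation=cv2.INTER_CUBIC))
E
```

```text
now t 5.44 tcp [ 0.5964 -0.3628  0.1946] F [ 14.1  -2.6 -27.5] M [-0.76 -2.88 -0.02] w 0.038 gf 63.7 j7 -1.32
side [(array([401., 159.]), 0.84, np.int64(500)), (array([368., 125.]), 0.82, np.int64(519)), (array([299., 167.]), 0.56, np.int64(485))]
side 252 [[0.55, -0.364, 0.158], [0.576, -0.341, 0.185], [0.623, -0.333, 0.199]]
top [(array([388., 150.]), 0.81, np.int64(315)), (array([424., 206.]), 0.69, np.int64(251)), (array([431., 229.]), 0.64, np.int64(87))]
top 113 [[0.553, -0.377, 0.176], [0.568, -0.352, 0.189], [0.638, -0.335, 0.199]]
[ 0.59477317 -0.36661191  0.18682164  0.94465301 -0.25265496] 0.00161258202983049
axis [ 0.67540654 -0.18064285  0.71497844] base [ 0.56775691 -0.35938619  0.1582225 ] rim [ 0.62178943 -0.37383762  0.21542078]
```

View pics/z4.png

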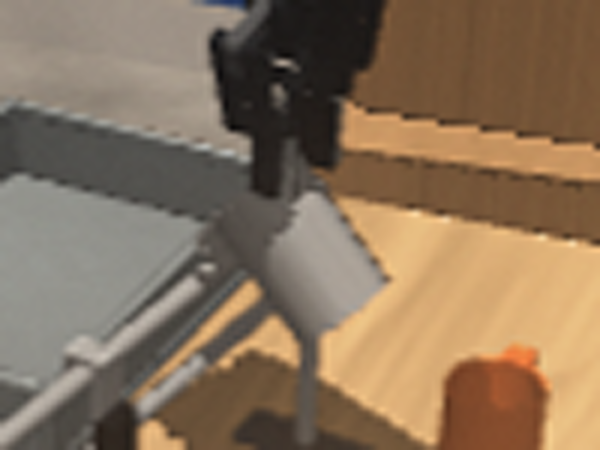

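The cup is tilted about 43°, and the bar sits in the mouth of its hook. I'll reverse the lift slowly, watching the force, so it hangs again before I regrasp.

```bash
python3 - <<'E'
from h import *
for z in(.194,.188,.182,.176,.170,.164):
    ctrl.movel([*CUP,z],max_speed=.06); s=st(z)
    if s["contact_force"][2]>15: break
P={};D={}
for n in("side","top"): P[n],D[n]=vision.grab_frame(n)
cv2.imwrite("pics/z5.png",np.hstack([cv2.resize(P["side"][85:165,320:420],None,fx=4,fy=4,interpolation=2),cv2.resize(P["top"][160:240,375:475],None,fx=4,fy=4,interpolation=2)]))
E
```

```text
0.194 t 5.89 tcp [ 0.5951 -0.364   0.1927] F [  6.6  -1.4 -13.2] M [-0.3  -1.42 -0.02] w 0.0379 gf 74.9 j7 -1.32
0.188 t 6.14 tcp [ 0.5943 -0.3648  0.1885] F [-0.3 -0.6 -0.8] M [ 0.06 -0.03  0.03] w 0.0384 gf 81.9 j7 -1.32
0.182 t 6.39 tcp [ 0.5935 -0.365   0.1846] F [-6.6  2.9 11.2] M [0.61 1.38 0.02] w 0.038 gf 89.1 j7 -1.32
0.176 t 6.64 tcp [ 0.5908 -0.3646  0.1821] F [-23.    8.6  35.9] M [2.1  4.67 0.17] w 0.0384 gf 101.6 j7 -1.32
```

View pics/z5.png

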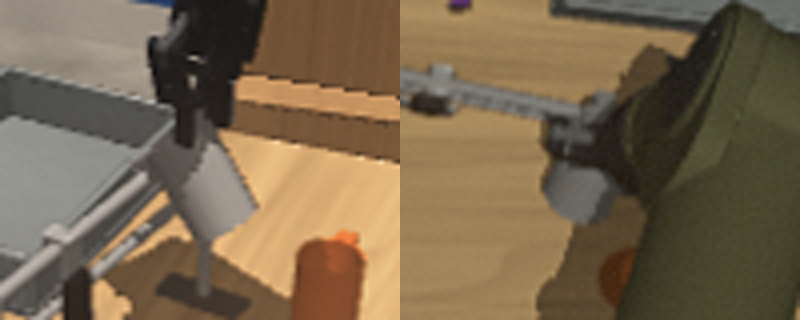

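At TCP z≈.188 the load vanishes: the cup is held firmly and tilted, with the bar loose in the hook's mouth. Sliding it out along its own axis, guarded by force, should free it.

```bash
python3 - <<'E'
from h import *
p0=np.array([*CUP,.188]); ctrl.movel(p0,max_speed=.06); st("free")
a=np.array([.675,-.13,.715]); a/=np.linalg.norm(a)
for k in(.005,.010,.015,.020,.027,.035):
    ctrl.movel(p0+a*k,max_speed=.06); s=st(k)
    if np.linalg.norm(s["contact_force"])>18: break
P={};D={}
for n in("side","top"): P[n],D[n]=vision.grab_frame(n)
C=[]
px={"side":(371,125),"top":(421,200)}
for n in D:
    r=models.masks_of(n,"cup_mid"); print(n,[(np.round(m["point"]),round(m["p"],2),m["mask"].sum()) for m in r])
cv2.imwrite("pics/z6.png",np.hstack([cv2.resize(P["side"][65:165,310:435],None,fx=3.2,fy=3.2,interpolation=2),cv2.resize(P["top"][150:250,375:500],None,fx=3.2,fy=3.2,interpolation=2)]))
E
```

```text
free t 7.09 tcp [ 0.5952 -0.3646  0.1881] F [ 0.8  0.2 -1.6] M [-0.04  0.01  0.02] w 0.0384 gf 81.8 j7 -1.32
0.005 t 7.34 tcp [ 0.5986 -0.365   0.191 ] F [ 0.  -0.2 -1.5] M [0.03 0.   0.04] w 0.0381 gf 81.8 j7 -1.32
0.01 t 7.59 tcp [ 0.602  -0.3658  0.1951] F [ 0.1  0.7 -0.9] M [-0.02  0.05  0.02] w 0.038 gf 81.8 j7 -1.32
0.015 t 7.84 tcp [ 0.6053 -0.3664  0.199 ] F [ 0.7 -0.2 -1.5] M [ 0.03 -0.02  0.02] w 0.0383 gf 81.8 j7 -1.32
0.02 t 8.09 tcp [ 0.6087 -0.3671  0.2026] F [ 0.1 -0.5 -0.9] M [ 0.05 -0.08 -0.02] w 0.0376 gf 81.8 j7 -1.32
0.027 t 8.36 tcp [ 0.6135 -0.368   0.2077] F [ 1.1 -0.2 -2.1] M [-0.04 -0.05  0.02] w 0.038 gf 81.8 j7 -1.32
0.035 t 8.64 tcp [ 0.6188 -0.3691  0.2133] F [-0.1 -0.  -1.1] M [-0.01  0.01 -0.01] w 0.0382 gf 81.8 j7 -1.33
side [(array([362., 117.]), 0.96, np.int64(523)), (array([403., 159.]), 0.96, np.int64(477)), (array([302., 165.]), 0.71, np.int64(528))]
top [(array([389., 148.]), 0.61, np.int64(323)), (array([425., 199.]), 0.55, np.int64(269)), (array([430., 229.]), 0.45, np.int64(59))]
```

View pics/z6.png

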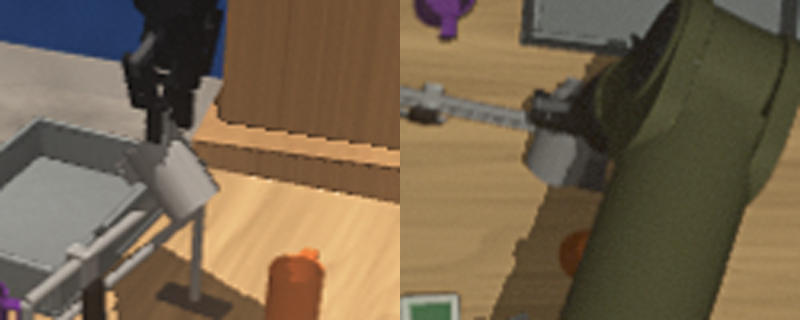

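The cup is free of the rail and still held (about −1.3 N weight). I back it away and check which upright-cup tool poses can be reached over the pan.

```bash
python3 - <<'E'
from h import *
p=get_state()["tcp_pos"]
ctrl.movel(p+[0,0,.09],max_speed=.12); ctrl.movel([.52,-.25,.32],max_speed=.15); st("away")
R0=np.array([np.cross(-YC,DN),-YC,DN]).T
for th in(.6,.8):
  for psi in np.arange(-1.6,1.7,.4):
    R=Rn.from_rotvec([0,0,psi])*Rn.from_rotvec(-th*YC)*Rn.from_matrix(R0); q=R.as_quat()[[3,0,1,2]]
    print(th,round(psi,1),[None if j is None else np.round(j,2).tolist() for j in(ctrl.ik(x,q) for x in([*PAN,.22],[*PAN,.10]))])
# fit
P={};D={};C=[]
for n in("side","top"): P[n],D[n]=vision.grab_frame(n)
tcp=get_state()["tcp_pos"]
for n in D:
    e=proj(n,tcp-[0,0,.02])[0]; r=models.masks_of(n,"cup_mid"); r=[m for m in r if np.hypot(*(np.array(m["point"])-e))<30]
    print(n,e,[(np.round(m["point"]),m["p"]) for m in r])
    if r:
        c=cloud(n,D[n],cv2.erode(r[0]["mask"].astype(np.uint8),np.ones((3,3)))>0); c=c[np.linalg.norm(c-tcp,axis=1)<.11]; C.append(c); print(len(c))
c=np.vstack(C); np.save("cupc.npy",c)
def g(x):
    a=np.array([x[3],x[4],1]);a/=np.linalg.norm(a);p=c-x[:3];h=p@a;rr=np.linalg.norm(p-np.outer(h,a),axis=1)
    o=np.maximum(rr-.028,abs(h)-.04); return np.where(o<-.0015,np.minimum(abs(o),abs(rr-.025)),o)
for t in(.3,.6,.9,1.2):
    r=least_squares(g,[*(tcp-[.0,0,.02]),t,0],loss="soft_l1",f_scale=.002); print(np.round(r.x,4),"rel",np.round(r.x[:3]-tcp,4),"tilt",np.arctan(np.hypot(*r.x[3:])),np.arctan2(r.x[4],r.x[3]),r.cost,np.median(abs(r.fun)))
E
```

```text
away t 10.93 tcp [ 0.5202 -0.2508  0.3196] F [ 0.6 -0.4 -1.6] M [ 0.02 -0.    0.03] w 0.0381 gf 81.8 j7 -1.41
0.6 -1.6 [[0.3, 0.7, -1.23, 1.77, 0.83, 1.78, 1.77], [0.27, 0.9, -1.23, 1.9, 0.97, 1.7, 1.56]]
0.6 -1.2 [[0.31, 0.56, -1.22, 1.96, 0.92, 1.58, 2.05], [0.24, 0.81, -1.23, 2.11, 1.09, 1.56, 1.75]]
0.6 -0.8 [[0.39, 0.39, -1.22, 2.15, 1.01, 1.28, 2.36], [-1.21, 0.72, 1.15, 2.33, -0.35, 0.25, -2.49]]
0.6 -0.4 [[0.61, 0.19, -1.22, 2.31, 1.09, 0.85, 2.74], None]
0.6 -0.0 [[0.8, 0.02, -1.01, 2.41, 0.98, 0.28, -2.86], None]
0.6 0.4 [[0.36, 0.01, -0.24, 2.4, -0.88, 0.24, -0.42], None]
0.6 0.8 [[0.67, 0.11, -0.34, 2.29, -0.92, 0.56, 0.13], [0.83, 0.42, -0.64, 2.48, 4.38, 0.22, 1.18]]
0.6 1.2 [[0.84, 0.25, -0.49, 2.12, -0.69, 0.8, 0.3], [0.94, 0.52, -0.71, 2.28, -0.71, 0.39, 0.42]]
0.6 1.6 [[0.88, 0.4, -0.63, 1.93, -0.44, 1.01, 0.38], [0.88, 0.6, -0.68, 2.07, -0.37, 0.7, 0.42]]
0.8 -1.6 [[0.1, 0.73, -1.03, 1.74, 0.84, 1.87, 1.74], [0.16, 1.03, -1.23, 1.85, 0.99, 1.93, 1.44]]
0.8 -1.2 [[0.15, 0.68, -1.23, 1.99, 0.99, 1.81, 1.85], [0.1, 0.94, -1.23, 2.1, 1.12, 1.81, 1.57]]
0.8 -0.8 [[0.18,
[... 521 characters left out ...]
4.12628197 222.22930964] [(array([391., 230.]), 0.51)]
169
[ 0.516  -0.2514  0.3094  1.0703 -0.1593] rel [-0.0043 -0.0006 -0.0101] tilt 0.8248023770895714 -0.1477907142714947 0.0009103702502279985 0.0008750209775356919
[ 0.516  -0.2513  0.3094  1.0695 -0.1586] rel [-0.0043 -0.0006 -0.0101] tilt 0.8243756665437485 -0.14724479079017455 0.0009103764669515163 0.0008728175656000613
[ 0.516  -0.2513  0.3094  1.0706 -0.1575] rel [-0.0042 -0.0006 -0.0101] tilt 0.8248072422211061 -0.14604287291495524 0.0009103086396549088 0.0008737934321166492
[ 0.518  -0.2516  0.3113  1.1112 -0.1615] rel [-0.0023 -0.0009 -0.0082] tilt 0.8432136689223538 -0.1443617382892834 0.0009023048539188755 0.0008821433508580112
```

The cup is held 0.825 rad tilted. I turn the tool so the cup stands upright above the pan, then refit.

```bash
cat >> h.py <<'E'
R0=Rn.from_matrix(np.c_[np.cross(-YC,DN),-YC,DN])
def fq(R): return R.as_quat()[[3,0,1,2]]
def fitcup(a0=(0,0),c0=(0,0,0)):
    C=[];tcp=get_state()["tcp_pos"]; c0=tcp+np.array(c0); D={n:vision.grab_frame(n)[1] for n in("side","top")}
    for n in D:
        e=proj(n,c0)[0]; r=[m for m in models.masks_of(n,"cup_mid") if np.hypot(*(np.array(m["point"])-e))<22]
        if r:
            c=cloud(n,D[n],cv2.erode(r[0]["mask"].astype(np.uint8),np.ones((3,3)))>0); c=c[np.linalg.norm(c-c0,axis=1)<.065]; print(n,len(c)); C.append(c)
    c=np.vstack(C)
    def g(x):
        a=np.array([x[3],x[4],1]);a/=np.linalg.norm(a);p=c-x[:3];h=p@a;rr=np.linalg.norm(p-np.outer(h,a),axis=1)
        o=np.maximum(rr-.028,abs(h)-.04); return np.where(o<-.0015,np.minimum(abs(o),abs(rr-.025)),o)
    r=least_squares(g,[*c0,*a0],loss="soft_l1",f_scale=.002); print("cup",np.round(r.x,4),"rel",np.round(r.x[:3]-tcp,4),"err",np.median(abs(r.fun))); return r.x,tcp
E
python3 - <<'E'
from h import *
R=Rn.from_rotvec([0,0,1.4])*Rn.from_rotvec(-.825*YC); q=fq(R*R0); v=R.apply([-.0043,-.0006,-.0101]); print(v)
ctrl.movep([.48,-.12,.30],q); st("rot")
tgt=np.array([*PAN,.0345+.04+.05])-v
ctrl.movel(tgt,q,max_speed=.15); ctrl.pause(.2); st("over"); x,t=fitcup(c0=v)
E
```

```text
[ 0.00294574  0.00383772 -0.0098719 ]
rot t 12.8 tcp [ 0.4801 -0.1201  0.3   ] F [ 0.4 -0.1 -0.4] M [-0.88  0.39 -0.03] w 0.0379 gf 82.5 j7 0.5
over t 14.46 tcp [ 0.4633 -0.0162  0.1346] F [ 0.4 -0.4 -0.9] M [-0.93  0.36 -0.03] w 0.0381 gf 82.5 j7 0.77
side 667
top 199
cup [ 0.464  -0.0164  0.1258  0.0711  0.138 ] rel [ 0.0007 -0.0002 -0.0088] err 0.000999352880559171
```

```bash
python3 - <<'E'
from h import *
x=np.array([.464,-.0164,.1258,.0711,.138])
out=[]
for n,(c0,r0) in(("side",(310,180)),("top",(270,190))):
    p,_=vision.grab_frame(n); im=cv2.resize(p[r0:r0+80,c0:c0+80],None,fx=5,fy=5,interpolation=cv2.INTER_CUBIC)
    for a,col in((np.array([x[3],x[4],1]),(0,0,255)),(np.array([0,0,1.]),(0,255,0))):
        a=a/np.linalg.norm(a);u=np.cross(a,[1,0,0]);u/=np.linalg.norm(u);w=np.cross(a,u);t=np.linspace(0,2*np.pi,60)[:,None]
        for h in(-.04,.04):
            uv=proj(n,x[:3]+h*a+.028*(np.cos(t)*u+np.sin(t)*w)); cv2.polylines(im,[((uv-[c0,r0])*5+2.5).astype(int)],True,col,1)
    out.append(im)
cv2.imwrite("pics/z7.png",np.hstack(out))
E
```

```text
(no output)
```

View pics/z7.png

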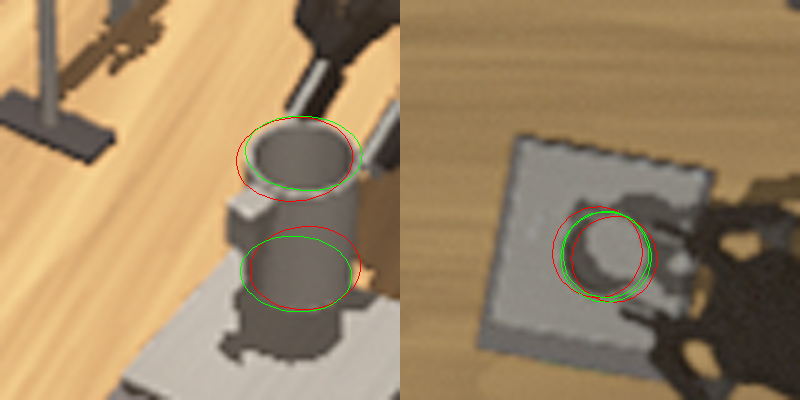

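The cup is held above the pan, close to vertical. The red fit overlay (side 303,157) is biased by interior and shadow, so I'll use per-height slices of the outer wall.

```bash
cat > sl.py <<'E'
from h import *
def slices(c0):
    p,d=vision.grab_frame("side"); r=[m for m in models.masks_of("side","cup_mid") if np.hypot(*(np.array(m["point"])-proj("side",c0)[0]))<25]
    m=r[0]["mask"]; ys,xs=np.nonzero(m); print("mask cols",xs.min(),xs.max(),"rows",ys.min(),ys.max())
    c=cloud("side",d,cv2.erode(m.astype(np.uint8),np.ones((3,3)))>0)
    cam=np.array([.2179,.7745,.8601]); v=(cam-c0)[:2]; v/=np.linalg.norm(v)
    c=c[(np.linalg.norm(c-c0,axis=1)<.07)&((c-c0)[:,:2]@v>.008)]
    out=[]
    for z in np.arange(c0[2]-.04,c0[2]+.045,.01):
        q=c[abs(c[:,2]-z)<.006]
        if len(q)<12: print(round(z,3),len(q)); continue
        f=least_squares(lambda x:np.hypot(q[:,0]-x[0],q[:,1]-x[1])-.028,c0[:2],loss="soft_l1",f_scale=.001)
        out.append([*f.x,z]); print(round(z,3),len(q),np.round(f.x,4),round(np.median(abs(f.fun)),4))
    def g(x):
        a=np.array([x[2],x[3],1]);a/=np.linalg.norm(a);P=c-[x[0],x[1],c0[2]];h=P@a
        return np.linalg.norm(P-np.outer(h,a),axis=1)-.028
    f=least_squares(g,[*c0[:2],0,0],loss="soft_l1",f_scale=.001); print("axis fit",np.round(f.x,4),np.median(abs(f.fun)),"z",np.percentile(c[:,2],[1,99])); return f.x
E
python3 - <<'E'
from sl import *
slices(np.array([.465,-.014,.1245]))
E
```

```text
mask cols 356 382 rows 204 241
0.084 13 [ 0.4633 -0.0207] 0.0005
0.094 63 [ 0.4635 -0.02  ] 0.001
0.104 65 [ 0.4632 -0.0195] 0.0008
0.114 61 [ 0.4628 -0.0189] 0.0009
0.124 70 [ 0.4633 -0.0182] 0.0006
0.134 72 [ 0.4638 -0.018 ] 0.0009
0.144 76 [ 0.4647 -0.0163] 0.0014
0.154 96 [ 0.4677 -0.0121] 0.0037
0.164 80 [ 0.4658 -0.0139] 0.0031
axis fit [ 0.4638 -0.0179  0.0417  0.0838] 0.001164554586570072 z [0.08757241 0.16422234]
```

```bash
python3 - <<'E'
from sl import *
th=.88
Rz=Rn.from_rotvec([0,0,1.4]); q=fq(Rz*Rn.from_rotvec(-th*YC)*R0)
v=(Rz*Rn.from_rotvec(-.055*YC)*Rz.inv()).apply([0,-.002,-.010])
T=lambda b: np.array([*PAN,.0345+.04+b])-v
ctrl.movel(T(.02),q,max_speed=.08); ctrl.movel(T(.004),q,max_speed=.05); ctrl.pause(.2); st("low"); slices(np.array([*PAN,.0785]))
f0=get_state()["contact_force"][2]
for b in(.002,.0005,-.001,-.0025):
    ctrl.movel(T(b),q,max_speed=.03); s=st(b)
    if s["contact_force"][2]-f0>3: break
E
```

```text
low t 16.06 tcp [ 0.4659 -0.0105  0.0887] F [ 0.4 -0.4 -0.6] M [-0.96  0.35 -0.01] w 0.0382 gf 82.5 j7 0.9
mask cols 353 379 rows 219 256
0.038 8
0.048 53 [ 0.4667 -0.0127] 0.0008
0.058 62 [ 0.466  -0.0129] 0.0006
0.068 63 [ 0.4657 -0.0128] 0.0009
0.079 67 [ 0.4661 -0.0128] 0.0006
0.089 71 [ 0.4655 -0.0128] 0.0009
0.098 72 [ 0.467  -0.0112] 0.0014
0.109 80 [ 0.4682 -0.0105] 0.0018
0.119 89 [ 0.4679 -0.01  ] 0.0035
axis fit [ 0.4664 -0.0123  0.0201  0.0357] 0.0011408169684298808 z [0.04365455 0.11954889]
0.002 t 16.41 tcp [ 0.4658 -0.0105  0.0865] F [-0.1  0.7 -1.8] M [-0.96  0.36 -0.05] w 0.0377 gf 82.5 j7 0.9
0.0005 t 16.66 tcp [ 0.4664 -0.0099  0.0863] F [-0.7 -1.9  8.9] M [ 0.44 -0.06 -0.13] w 0.0383 gf 83.7 j7 0.91
```

```bash
python3 - <<'E'
from sl import *
p=get_state()["tcp_pos"]
ctrl.movel([.4659,-.0105,.0868],max_speed=.03); st("relax")
ctrl.close_gripper(20); st("20N")
ctrl.ungrasp(); st("open"); ctrl.pause(.2); slices(np.array([*PAN,.0745]))
E
```

```text
relax t 16.91 tcp [ 0.4658 -0.0106  0.0866] F [-0.  -1.1 -1. ] M [-0.94  0.33  0.  ] w 0.0377 gf 82.5 j7 0.9
20N t 17.12 tcp [ 0.4658 -0.0105  0.0866] F [-0.  -0.7 -0.2] M [-0.96  0.32 -0.04] w 0.0382 gf 82.5 j7 0.9
open t 17.65 tcp [ 0.4659 -0.0105  0.0868] F [-0.3  0.4  1.2] M [-0.78  0.29 -0.02] w 0.0854 gf 0.0 j7 0.9
mask cols 354 379 rows 219 255
0.034 0
0.044 23 [ 0.4668 -0.0138] 0.0009
0.054 54 [ 0.4663 -0.0136] 0.0009
0.064 56 [ 0.4663 -0.0131] 0.0009
0.075 66 [ 0.4661 -0.0133] 0.0006
0.084 67 [ 0.4662 -0.0136] 0.001
0.094 67 [ 0.4667 -0.0121] 0.0011
0.105 70 [ 0.4681 -0.011 ] 0.0015
0.115 100 [ 0.4679 -0.0112] 0.0024
axis fit [ 0.4665 -0.013   0.0338  0.0429] 0.0012163127533045322 z [0.04596389 0.1163977 ]
```

The cup stands upright on the pan, centred within 2 mm and released. Next: retreat along the tool axis and go to the cap.

```bash
cat >> h.py <<'E'
AX=np.array([np.sin(.38)*np.cos(3.33),np.sin(.38)*np.sin(3.33),np.cos(.38)]); CAP=np.array([.5778,.3019,.1781])
def capq(k): return quat(-AX,Rn.from_rotvec(AX*k).apply([0,1.,0]))
E
python3 - <<'E'
from h import *
s=get_state(); w=s["eef_rot"]; zt=Rn.from_quat(np.array(w)[[1,2,3,0]]).apply([0,0,1]); p=s["tcp_pos"]; print(zt)
ctrl.movel(p-.11*zt,max_speed=.12); s=st("back")
ctrl.movel(s["tcp_pos"]+[0,-.02,.13],max_speed=.2); st("up")
best=None
for k in np.arange(2.8,4.0,.1):
    j=ctrl.ik(CAP+AX*.09,capq(k))
    if j is not None: print(round(k,1),np.round(j,2).tolist())
E
```

```text
[ 0.27205105  0.72112601 -0.63715423]
back t 19.02 tcp [ 0.4358 -0.0891  0.1567] F [0.2 0.5 0.5] M [-0.75  0.25  0.  ] w 0.0855 gf 0.0 j7 0.8
up t 19.82 tcp [ 0.4354 -0.1087  0.2858] F [-1.7  0.4  0.1] M [-0.77  0.3   0.02] w 0.0853 gf 0.0 j7 0.62
2.8 [-1.39, 0.47, 1.15, 1.82, -0.52, 0.79, -1.96]
2.9 [-1.39, 0.47, 1.15, 1.82, -0.52, 0.79, -1.86]
3.0 [-1.3, 0.39, 0.96, 1.82, -0.33, 0.74, -1.93]
3.1 [-1.3, 0.39, 0.96, 1.82, -0.33, 0.74, -1.83]
3.2 [-1.3, 0.39, 0.96, 1.82, -0.33, 0.74, -1.73]
3.3 [-1.18, 0.34, 0.76, 1.82, -0.18, 0.72, -1.79]
3.4 [-1.18, 0.34, 0.76, 1.82, -0.18, 0.72, -1.69]
3.5 [-1.05, 0.3, 0.56, 1.81, -0.04, 0.71, -1.71]
3.6 [-1.05, 0.3, 0.56, 1.81, -0.04, 0.71, -1.61]
3.7 [-0.91, 0.28, 0.36, 1.81, 0.07, 0.71, -1.62]
3.8 [-0.91, 0.28, 0.36, 1.81, 0.07, 0.71, -1.52]
3.9 [-0.91, 0.28, 0.36, 1.81, 0.07, 0.71, -1.42]
4.0 [-0.76, 0.27, 0.16, 1.81, 0.17, 0.72, -1.42]
```

```bash
python3 - <<'E'
from h import *
j=np.array(ctrl.ik(CAP+AX*.09,capq(3.7))); k=3.7+(-2.7-j[6]); j[6]=-2.7
ctrl.set_joints(j); s=st("above"); q=capq(k)
print(np.round(s["tcp_pos"]-(CAP+AX*.09),4), abs(np.dot(s["eef_rot"],q)))
ctrl.movel(CAP-AX*.020,q,max_speed=.1); s=st("at"); print(np.round(s["qpos"],2))
if np.linalg.norm(s["contact_force"])<8:
    ctrl.close_gripper(60); s=st("grip")
E
```

```text
above t 22.62 tcp [0.5452 0.2949 0.2614] F [-0.1 -0.4 -0.3] M [-0.09  0.38  0.01] w 0.0856 gf 0.0 j7 -2.7
[ 0.0002 -0.0008 -0.0003] 0.9999998509731508
at t 23.87 tcp [0.5853 0.3035 0.1602] F [0.1 0.3 0.1] M [-0.07  0.38  0.09] w 0.0853 gf 0.0 j7 -2.64
[-0.82  0.44  0.31  1.88  0.01  0.48 -2.64]
grip t 24.27 tcp [0.5853 0.304  0.161 ] F [-3.8  0.   7.1] M [-0.1   0.71 -0.01] w 0.0545 gf 61.3 j7 -2.64
```

```bash
python3 - <<'E'
from h import *
s=get_state(); R=Rn.from_quat(np.array(s["eef_rot"])[[1,2,3,0]]); q=s["eef_rot"]
J0=np.array(s["qpos"]); J1=np.array(ctrl.ik(s["tcp_pos"]+AX*.0044,q)); print(np.round(J1-J0,3))
for f in(.4,1.2,2.0,2.8,3.3,3.45,3.55,3.62,3.67,3.72):
    J=J0+(J1-J0)*f/3.65; J[6]=J0[6]+f+(J1-J0)[6]*f/3.65
    ctrl.set_joints(J); s=st(f); ta=np.dot(s["wrist_torque"],AX); print("  axial",round(ta,2),"j7 tau",round(s["tau"][6],2), "Ffa",round(np.dot(s["contact_force"],AX),1))
    if np.linalg.norm(s["contact_force"])>40 or abs(ta)>2.: break
E
```

```text
[-0.004 -0.007  0.003 -0.002  0.002  0.009 -0.002]
0.4 t 24.73 tcp [0.5851 0.3043 0.1618] F [-0.4 -0.2  1. ] M [-0.17  0.37  0.28] w 0.0544 gf 63.7 j7 -2.24
  axial 0.3 j7 tau 0.12 Ffa 1.1
1.2 t 25.52 tcp [0.5848 0.3046 0.1627] F [-1.5  1.8  2.9] M [0.35 0.39 0.24] w 0.0548 gf 63.9 j7 -1.44
  axial 0.07 j7 tau 0.04 Ffa 3.1
2.0 t 26.3 tcp [0.5843 0.3048 0.1635] F [-3.2  3.8  2.8] M [0.84 0.56 0.45] w 0.0543 gf 64.0 j7 -0.64
  axial 0.08 j7 tau 0.03 Ffa 3.5
2.8 t 27.08 tcp [0.5836 0.3049 0.1643] F [-4.3  4.8  3.2] M [1.21 0.63 0.53] w 0.0542 gf 64.0 j7 0.16
  axial 0.01 j7 tau 0.04 Ffa 4.3
3.3 t 27.63 tcp [0.5831 0.3049 0.1647] F [-4.7  4.6  4.3] M [1.21 0.88 0.81] w 0.054 gf 64.1 j7 0.66
  axial 0.25 j7 tau -0.09 Ffa 5.3
3.45 t 27.9 tcp [0.5868 0.303  0.1666] F [6.1 1.3 2.2] M [ 0.11 -0.83  0.3 ] w 0.0541 gf 75.2 j7 0.81
  axial 0.3 j7 tau 0.22 Ffa -0.3
3.55 t 28.15 tcp [0.5869 0.3034 0.1667] F [6.  2.6 3. ] M [ 0.26 -0.85  0.25] w 0.0539 gf 75.2 j7 0.91
  axial 0.2 j7 tau 0.14 Ffa 0.4
3.62 t 28.4 tcp [0.5869 0.3037 0.1669] F [5.6 2.8 3. ] M [ 0.47 -0.89  0.28] w 0.054 gf 75.2 j7 0.98
  axial 0.15 j7 tau 0.16 Ffa 0.5
3.67 t 28.65 tcp [0.5869 0.3039 0.167 ] F [6.1 3.5 1.9] M [ 0.63 -0.9   0.17] w 0.0537 gf 75.1 j7 1.03
  axial -0.01 j7 tau 0.18 Ffa -0.7
3.72 t 28.9 tcp [0.5868 0.3041 0.167 ] F [5.3 4.6 1.8] M [ 0.91 -0.88 -0.34] w 0.0537 gf 75.1 j7 1.07
  axial -0.58 j7 tau 0.71 Ffa -0.6
```

```bash
python3 - <<'E'
from h import *
J=np.array(get_state()["qpos"])
for i in range(6):
    J[6]+=.05; ctrl.set_joints(J); s=st(round(.05*(i+1),2)); ta=np.dot(s["wrist_torque"],AX); print("  axial",round(ta,2),"tau",round(s["tau"][6],2))
    if abs(ta)>2.2: break
E
```

```text
0.05 t 29.15 tcp [0.5872 0.3043 0.1671] F [-0.7  5.1  2. ] M [ 1.47  0.62 -0.94] w 0.054 gf 75.3 j7 1.12
  axial -1.45 tau 1.62
0.1 t 29.4 tcp [0.5839 0.3043 0.1653] F [-8.6  3.4  1.5] M [0.74 1.87 0.68] w 0.0537 gf 76.4 j7 1.17
  axial 0.23 tau -0.08
0.15 t 29.65 tcp [0.5839 0.3044 0.1654] F [-9.1  4.4  2.2] M [0.94 1.92 0.5 ] w 0.054 gf 76.4 j7 1.22
  axial -0.02 tau 0.17
0.2 t 29.9 tcp [0.5839 0.3044 0.1654] F [-9.   2.6  3.3] M [0.95 1.95 0.49] w 0.0534 gf 76.4 j7 1.27
  axial -0.03 tau 0.18
0.25 t 30.15 tcp [0.5839 0.3044 0.1655] F [-9.7  3.6  3.3] M [0.99 1.98 0.52] w 0.054 gf 76.5 j7 1.32
  axial -0.02 tau 0.18
0.3 t 30.4 tcp [0.5838 0.3044 0.1655] F [-10.4   4.3   2.2] M [0.95 2.04 0.55] w 0.0537 gf 76.6 j7 1.37
  axial 0.02 tau 0.18
```

Torque rose to about 1.5 N m and then slipped, so it's unclear whether the stop was reached. I regrasp, recentre and test again with a firmer grip.

```bash
python3 - <<'E'
from h import *
f=np.load("f0.npz")
ctrl.ungrasp(); s=st("open"); q=s["eef_rot"]
ctrl.movel(CAP+AX*.085,q,max_speed=.15)
J=np.array(get_state()["qpos"]); J[6]-=2.4; ctrl.set_joints(J); st("back")
P={};D={};C=[]
for n in("side","top"):
    P[n],D[n]=vision.grab_frame(n); r=models.masks_of(n,"tin_cap"); print(n,[(np.round(m["point"]),round(m["p"],2),m["mask"].sum()) for m in r[:2]])
    if r:
        c=cloud(n,D[n],cv2.erode(r[0]["mask"].astype(np.uint8),np.ones((3,3)))>0); c=c[np.linalg.norm(c-CAP,axis=1)<.045]
        C.append(c)
        def res(x):
            a=AX;p=c-x;h=p@a;rr=np.linalg.norm(p-np.outer(h,a),axis=1);dr=rr-.0285;dh=abs(h)-.02
            return np.where((dr>0)&(dh>0),np.hypot(dr,dh),np.maximum(dr,dh))
        r=least_squares(res,CAP,loss="soft_l1",f_scale=.002); dlt=r.x-CAP; print(n,len(c),np.round(r.x,4),"rise",round(dlt@AX,4),"lat",np.round(dlt-AX*(dlt@AX),4),np.median(abs(r.fun)))
np.savez("f1.npz",pside=P["side"],ptop=P["top"])
z=[]
for i,F in enumerate((f,np.load("f1.npz"))):
    z.append(np.hstack([cv2.resize(F["pside"][262:307,240:285],(380,290),interpolation=cv2.INTER_CUBIC),cv2.resize(F["ptop"][185:220,188:228],(380,290),interpolation=cv2.INTER_CUBIC)]))
im=np.vstack(z); im=np.clip(im.astype(float)*2.2,0,255).astype(np.uint8); cv2.imwrite("pics/z8.png",im)
E
```

```text
open t 30.82 tcp [0.5872 0.3034 0.167 ] F [-0.6  0.3  0. ] M [-0.12  0.41 -0.02] w 0.0857 gf 0.0 j7 1.37
back t 33.69 tcp [0.5466 0.2958 0.2562] F [ 0.2 -0.1 -0.2] M [-0.    0.39 -0.06] w 0.0851 gf 0.0 j7 -1.08
side [(array([265., 287.]), 0.6, np.int64(911))]
side 775 [0.5762 0.3016 0.1822] rise 0.0044 lat [ 0. -0.  0.] 0.0008299787279249307
top [(array([212., 198.]), 0.53, np.int64(174))]
top 78 [0.5769 0.3025 0.1809] rise 0.0029 lat [0.0001 0.0008 0.0001] 0.0011515811095322206
```

View pics/z8.png

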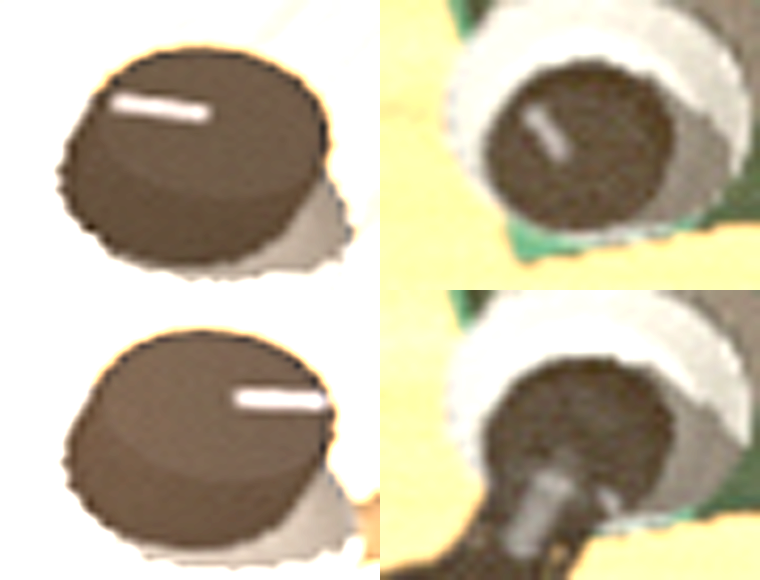

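The white mark on the cap's top moved from the left side (side crop 160,108) to the right side (280,400), about half a turn or a little more. I compute the angle.

```bash
cat > ang.py <<'E'
from h import *
def ang(im,rise):
    c=vision.camera_info("side");R=np.array(c["R"]);t=np.array(c["t"]);o=-R.T@t
    top=CAP+AX*(.02+rise); g=im.astype(float).min(axis=2); uv0=proj("side",top)[0]
    v,u=np.mgrid[0:400,0:640]; uu=np.c_[u.ravel(),v.ravel()].astype(float); m=np.hypot(*(uu-uv0).T)<18; uu=uu[m]; gg=g.ravel()[m]
    x=cv2.undistortPoints(uu[:,None],np.array(c["mtx"]),np.array(c["dist_coeffs"]))[:,0]
    d=np.c_[x,np.ones(len(x))]@R; s=((top-o)@AX)/(d@AX); X=o+d*s[:,None]-top
    e1=np.cross([0,1,0],AX);e1/=np.linalg.norm(e1);e2=np.cross(AX,e1); a=X@e1;b=X@e2;r=np.hypot(a,b)
    k=(r<.027)&(gg>np.median(gg[r<.02])+35); w=gg[k]; return np.arctan2((w*b[k]).sum(),(w*a[k]).sum()),k.sum(),r[k].min(),r[k].max()
E
python3 - <<'E'
from ang import *
a=ang(np.load("f0.npz")["pside"],0);b=ang(np.load("f1.npz")["pside"],.0043); print(a,b,(b[0]-a[0])%(2*np.pi))
E
```

```text
(np.float64(0.298425397916902), np.int64(31), np.float64(0.003449301028865375), np.float64(0.02421977621801027)) (np.float64(-2.3695407999968037), np.int64(28), np.float64(0.005049717646331073), np.float64(0.02605457025421198)) 3.6152191092658805
```

The mark turned 3.615 rad, i.e. at the stop. I make one short confirming nudge, then clear off.

```bash
python3 - <<'E'
from ang import *
q=get_state()["eef_rot"]; C2=CAP+AX*.0043
ctrl.movel(C2-AX*.02,q,max_speed=.12); s=st("at")
ctrl.close_gripper(80); st("grip")
J=np.array(get_state()["qpos"]); 
for i in range(5):
    J[6]+=.04; ctrl.set_joints(J); s=get_state(); ta=np.dot(s["wrist_torque"],AX); print("axial",round(ta,2),"tau",round(s["tau"][6],2),round(s["time"],2))
    if abs(ta)>1.2: break
ctrl.ungrasp(); ctrl.movel(C2+AX*.12,max_speed=.15); s=st("clear")
p=vision.grab_frame("side")[0]; a=ang(np.load("f0.npz")["pside"],0);b=ang(p,.0043); print(b,(b[0]-a[0])%(2*np.pi))
from sl import slices
slices(np.array([*PAN,.0745]))
for t in("spare_cup","tape","timer","scraper"): print(t,[(np.round(r["point"]),round(r["p"],2)) for r in models.recognise("side",t)])
E
```

```text
at t 34.88 tcp [0.5837 0.3031 0.1642] F [-0.   0.4  0.3] M [-0.11  0.32  0.04] w 0.0855 gf 0.0 j7 -1.03
grip t 35.28 tcp [0.5832 0.3034 0.1649] F [-6.6 -0.7  9. ] M [-0.2   0.92  0.01] w 0.0538 gf 81.7 j7 -1.03
axial -0.08 tau 0.34 35.53
axial -0.92 tau 1.13 35.78
axial -1.74 tau 1.88 36.03
clear t 37.53 tcp [0.5323 0.2931 0.2927] F [-0.7  0.4 -0.9] M [-0.09  0.4   0.04] w 0.0851 gf 0.0 j7 -0.99
(np.float64(-2.3277022543813732), np.int64(31), np.float64(0.005049717646331073), np.float64(0.02605457025421198)) 3.657057654881311
mask cols 354 378 rows 219 257
0.034 3
0.044 46 [ 0.4667 -0.0134] 0.0007
0.054 64 [ 0.4661 -0.0135] 0.0009
0.064 57 [ 0.466  -0.0137] 0.0008
0.075 59 [ 0.4664 -0.0133] 0.0007
0.084 61 [ 0.4667 -0.0133] 0.0009
0.094 68 [ 0.467  -0.0123] 0.0015
0.105 70 [ 0.4693 -0.01  ] 0.0024
0.115 93 [ 0.4687 -0.0102] 0.0028
axis fit [ 0.4667 -0.013   0.0356  0.0445] 0.0011384943750776082 z [0.04141112 0.11644017]
spare_cup [(array([270., 228.]), 0.7)]
tape [(array([340., 339.]), 0.84), (array([413., 202.]), 0.49)]
timer [(array([412., 203.]), 0.58)]
scraper []
```

```bash
python3 - <<'E'
from h import *
p,_=vision.grab_frame("side"); f=np.load("f0.npz")["pside"]
d=np.abs(p.astype(int)-f).max(2)>40
for l,(u,v) in dict(scraper=(338,166),spare=(272,222),tape=(338,345),timer=(410,202),purple=(304,166),orange=(402,158)).items(): print(l,d[v-18:v+18,u-14:u+14].mean().round(3))
ticket.close_job()
E
```

```text
scraper 0.575
spare 0.162
tape 0.021
timer 0.0
purple 0.477
orange 0.0
the job is handed in; nothing more can be done
```

I handed the job in at about 37.6 s. The steel cup stands upright within about 2 mm of the pan's centre. The cap is at its stop: its mark turned about 3.6 rad, and torque rose to 1.7 N m against the stop. The first lift off the rail jammed on the hook and tilted the cup about 45°, so I had to work it free without dropping it. The tape, timer and orange cup show little or no change in the picture. My last check could not confirm the scraper, spare cup or purple cup, because that part of the picture had changed, probably because the arm was in front of it.

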